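Take the teapot off the warmer and set it to standby

TASK

Lift the teapot off the warmer and set it down gently in the middle of the round cork trivet, keeping it upright all the way. Also turn the warmer's dial so that its pointer lines up with the long standby mark. Leave everything else on the counter where it is.

Things in the scene. Friction and masses are not known exactly. Their poses are not given: they have to be found in the camera images.
- teapot: lidded white ceramic teapot (about 0.6 kg), 112 mm wide, 112 mm tall to the top of its lid knob, with a steel hoop in its own x-z plane rising over the lid to a straight wooden grip, 189 mm tall in all. It stands on the warmer's plate at the start. Origin: centre of its flat underside (86 mm wide); z up; x towards the spout, whose tip lies 87 mm from the axis and 97 mm up
- teapot_grip (a point): centre of the wooden grip on top of the hoop, 180 mm above the teapot's underside. The grip is a bar 64 mm long along the teapot's x, 15 mm wide (y), 17 mm high, with 60 mm free between it and the lid knob
- trivet: round cork trivet, 144 mm wide, 12 mm thick, fixed flat on the counter to the left or right of the warmer. Origin: centre of its underside
- warmer: low steel warmer, fixed, 150 x 250 mm (its x, y), top face 50 mm above the counter; a dark round plate 112 mm wide (top 56 mm up) is centred at its y = +55 mm, and the dial at its y = -70 mm. Origin: centre of its underside
- dial (a joint): angle of the warmer's dial, rad: 0 when its pointer is at the standby mark (the single long white bar on the dial plate), growing as the dial turns clockwise seen from above, past the small round dots; stops at -0.6 and 2.0. It stays where it is left. Its axis is vertical
- dial_grip (a point): on the dial's axis, 77 mm above the counter, middle of its upright bar grip: 50 mm long, 14 mm thick, 26 mm high (top 87 mm above the counter), standing on a 52 mm disc. The bar runs along this point's x axis
- pointer_tip (a point): tip of the dial's thin metal pointer, at the end of the bar's -x side, 41 mm from the dial's axis
- standby_mark (a point): centre of the long white standby mark, 16 x 4.5 mm, on the warmer, 53 mm from the dial's axis on the warmer's -x side; the small dots are the heat levels
- sweet_tray: wooden tray of small boxed sweets, 140 x 150 mm, 58 mm tall, fixed, on the other side of the warmer from the trivet; bystander
- jam_jar: closed amber glass jar with a brass cap, 60 mm wide, 85 mm tall; bystander; origin at the centre of its underside
- cup: white handleless cup, 80 mm wide, 65 mm tall; bystander; origin at the centre of its underside
- cake_box: cardboard cake box 110 x 140 x 70 mm; bystander; origin at the centre of its underside
- bowl: blue bowl, 110 mm wide, 45 mm tall; bystander; origin at the centre of its underside
- spoon: wooden spoon lying flat near the robot; bystander
- tea_tin: round dark metal tin, 56 mm wide, 70 mm tall; bystander; origin at the centre of its underside
- gift_box: small wooden gift box 50 x 80 x 35 mm; bystander; origin at the centre of its underside
Things that resemble listed ones, but are neither listed nor needed, are in the scene too. What is shaped like the teapot but red is not meant. There is more than one size of the trivet; the one meant has the size given above.

How it is judged:
At the end, for the whole second after the job is handed in: The teapot stands at rest and upright (within 0.1 rad) flat on the trivet, its centre within 30 mm of the trivet's centre, and the dial is at rest with its pointer within 0.14 rad (8 degrees) of the standby mark (horizontal distance between teapot and trivet below 0.03 m and z of teapot in the frame of trivet between 0.008 and 0.017 m and angle between teapot's own z axis and vertical below 0.1 rad and linear speed of teapot below 0.03 m/s and angular speed of teapot below 0.2 rad/s and value of joint dial between -0.14 and 0.14 rad and velocity of joint dial between -0.1 and 0.1 rad/s); the robot touches nothing.
It fails at once if the teapot leans more than 0.5 rad (angle between teapot's own z axis and vertical above 0.5 rad).
It fails at once if the teapot is dropped: it moves faster than 0.5 m/s (a fall of about 13 mm) with no hand on it (linear speed of teapot above 0.5 m/s and contact force between teapot and the fingers below 0.05 N and contact force between teapot and the arm below 0.05 N).
It fails at once if the teapot is pressed or knocked on the trivet with more than 100 N (contact force between teapot and trivet above 100 N).
It fails at once if a bystander is moved more than 30 mm (distance of any of jam_jar, cup, cake_box, bowl, spoon, tea_tin, gift_box from where it was at the start of the episode above 0.03 m).
It also fails if it takes over 56 s, if anything falls off the work surface, if the arm or the gripper's body presses on something with over 40 N, if the wrist force passes 120 N, or if a joint passes its speed limit or range.

ROBOT

A 6-joint arm with a two-finger parallel gripper is mounted at the origin on the work surface. World frame = base frame: x ahead of the robot, y to its left, z up, the work surface at z = 0. Lengths are in m, angles in rad, forces in N, time in s.
With the tool pointing down it reaches from about 0.3 to 0.875 m from the base axis. Payload 6.4 kg.
Tool frame: the origin (TCP) lies at the very end of the fingers, on their centre line; the grasp point (between the pads) lies 19 mm behind it (ctrl.hold_point_z is the distance from the TCP to the grasp point, in m); y points along the fingers, x is the direction in which the jaws open and shut, and the axes are right-handed (so a half turn about y gives the same grasp; the last joint's range is limited). The gripper opens to 85 mm and grips with 20 to 120 N. Pads are 22 mm wide; open, the fingers measure 114 mm over their backs; the gripper's body (76 mm by 85 mm) begins 54 mm behind the grasp point. The pads swing forward as they close: fully open they stand 13 mm farther back than shut.
Start: joints at [-1.444, 0.181, 1.607, -0, 1.354, -0.206], TCP at [0.188, -0.543, 0.231] pointing down, gripper open.
Joint ranges: [-2.99, 2.99], [-0.89, 2.07], [0.3, 2.58], [-1.14, 4.28], [0, 2.63], [-3.12, 3.12]. Speed limits (rad/s): [2.57, 2.57, 3.01, 3.14, 3.14, 3.14].

INTERFACE

Orientations are given as a unit quaternion [w, x, y, z].
In Python, from bench import ctrl, imaging gives the robot as it stands.
- The arm moves only by the shell command python3 -m jog 'ROWS'. ROWS is JSON, a list of rows, each a list of 3 entries, a list of its own where there are three numbers: the shift along the tool's x, y, z in cm, then the turn, a rotation vector about the tool's x, y, z in rad, then the finger opening in cm, from 0 to 8.54. A call has 1 to 12 rows; each row shifts and turns the pose as measured when the row begins, along the tool's axes as they then stand; what a row does not reach is not made up. A row lasts 1/12 s, in which the tool goes at most 41.7 mm and 7.16 degrees, less where a joint would pass 70% of its speed; a pose out of reach is approached as far as the arm can. A call is refused whole if a number of a shift passes 4.17 or a number of a turn 0.125, either way. A call with a gripper value outside its range is refused whole. The fingers move at their own pace and stop on an object; the grip force is fixed at half the most. Time passes only in rows, so rows that do not move let the fingers close. It gives the time, the measured TCP pose, the force and the opening at its end, in the units of the state.
- ctrl.get_obs(): the state, without advancing time (a new reading comes with each control period).
- imaging.camera(name): name is "scene" or "top"; returns a dict with "frame" (420x560x3 uint8, red, green, blue), "depth" (420x560 float32, m along the optical axis (not along the pixel's ray), 0 where there is no reading), "K" (3x3 intrinsics, pixels), "R" (3x3) and "t" (3): a world point X has camera coordinates R X + t. Camera axes: x right, y down, z forward; pixel columns grow to the right and rows downward; lengths in m; the calibration is good to about 2 mm. A picture is of the moment at which its call begins.
- ctrl.hand_in(): hands the job in, once; it reports no verdict.
The state is a dict: "time_s": time; "q": joint angles; "dq": joint speeds; "joint_efforts": joint torques, N m; "eef_pos": TCP position; "eef_rot": TCP orientation; "wrist_force": force on the tool from outside, world axes, zero at the start; "torque": the same for the moment, N m; "opening": opening from 0.0 (shut) to 1.0 (fully open).
Only numpy, scipy, OpenCV 4.12 (cv2) and the standard library are available. Lean on these libraries where they do the work, as an engineer would, in place of code of your own. Each camera call takes 0.05 s, during which the arm holds its last target. There are 200 camera calls.

## Working session

There is one attempt and no reset: what is moved stays moved. The work goes in short steps, Python scripts to look and compute and a shell command to move; the robot and the scene stay as the last step left them, time stands still between calls to the robot, and variables do not carry over. Pictures are saved under pics/ and viewed, about 8 in all and at most 12, crops included, and the job is handed in when it is done.

```bash
mkdir -p pics; ls; python3 - <<'E'
from bench import ctrl, imaging
import cv2,numpy as np
for n in("top","scene"):
    c=imaging.camera(n); np.savez(f"{n}0.npz",**c)
    cv2.imwrite(f"pics/{n}0.png",cv2.resize(c["frame"][:,:,::-1],(800,600)))
    print(n,c["K"].tolist(),c["R"].round(3).tolist(),c["t"])
print(ctrl.get_obs(), ctrl.hold_point_z)
E
```

```text
pics
top [[537.7378467402007, 0.0, 277.4379708227712], [0.0, 537.7378467402007, 206.81130199534948], [0.0, 0.0, 1.0]] [[0.021, -1.0, 0.004], [-0.986, -0.021, -0.166], [0.166, -0.001, -0.986]] [-0.09447855  0.58308948  1.71208584]
scene [[441.41441663293284, 0.0, 283.058155744845], [0.0, 441.41441663293284, 214.11479135563263], [0.0, 0.0, 1.0]] [[0.876, 0.483, 0.01], [0.42, -0.751, -0.51], [-0.239, 0.451, -0.86]] [-0.4745489  -0.22591767  1.56851104]
{'time_s': 0.1, 'q': array([-1.44426350e+00,  1.81466468e-01,  1.60788986e+00,  1.48309196e-05,
        1.35382952e+00, -2.06270667e-01]), 'dq': array([-0.00022845, -0.0017453 , -0.00072171, -0.00205016, -0.00077302,
       -0.00045232]), 'joint_efforts': array([ 1.94046734e-04, -4.45881736e+01, -3.52236128e+01, -3.14826138e-04,
        4.26128317e-03,  9.39328146e-06]), 'eef_pos': array([ 0.18782211, -0.54293502,  0.23048319]), 'eef_rot': array([ 0.5763275 , -0.57549284,  0.41065527, -0.40989858]), 'wrist_force': array([-0.42010697,  0.05127026,  0.36125427]), 'torque': array([-0.0257625 , -0.00525038,  0.02421005]), 'opening': 1.0018341589938415} 0.0187
```

View pics/top0.png

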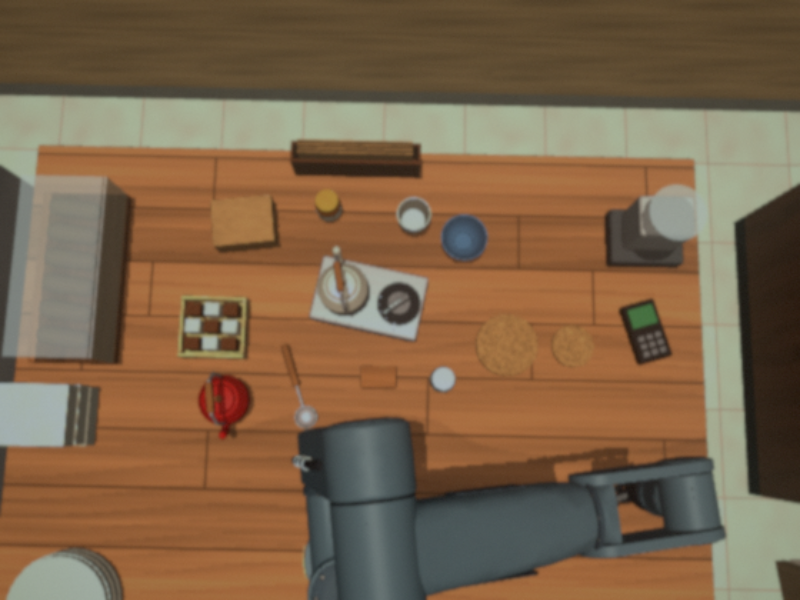

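View pics/scene0.png

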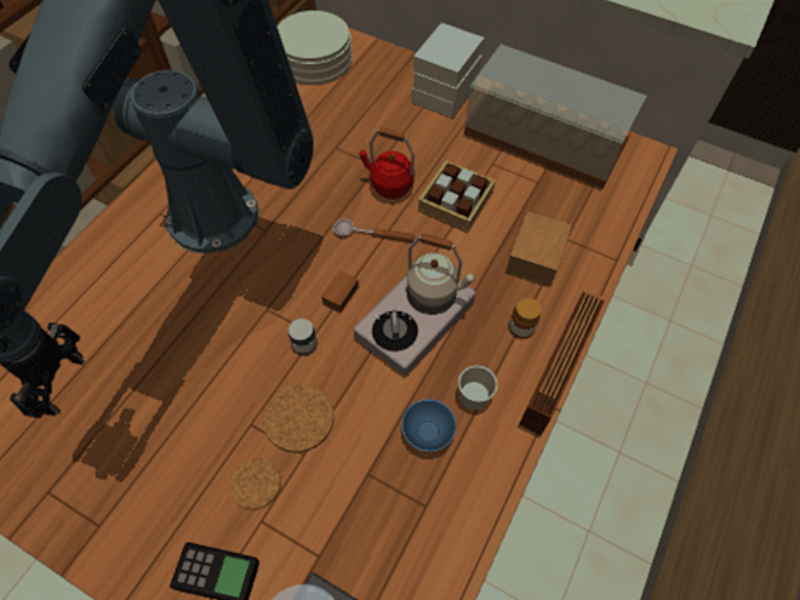

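The top view shows the teapot at (343,285), the dial at (399,303), the big cork trivet at (506,345) and a smaller decoy trivet at (572,346). Next I measure these from depth.

```bash
cat > h.py <<'E'
import numpy as np,cv2
from scipy.spatial.transform import Rotation as Ro
def cloud(c):
    v,u=np.mgrid[:420,:560]; d=c["depth"]; K=c["K"]
    P=np.stack([(u-K[0,2])*d/K[0,0],(v-K[1,2])*d/K[1,1],d],-1)
    W=(P-c["t"])@c["R"]; W[d==0]=np.nan; return W
def plane(c,u,v,z):
    r=np.linalg.inv(c["K"])@[u,v,1]; o=-c["R"].T@c["t"]; w=c["R"].T@r
    return o+w*(z-o[2])/w[2]
def tool():
    from bench import ctrl
    o=ctrl.get_obs(); return o,Ro.from_quat(np.r_[o["eef_rot"][1:],o["eef_rot"][0]])
E
python3 - <<'E'
from h import *
for n in("top","scene"):
    c=dict(np.load(n+"0.npz")); W=cloud(c)
    x,y,z=W[...,0],W[...,1],W[...,2]
    ap=plane(c,399/1.4286,303/1.4286,.05) if n=="top" else ap
    m=(abs(z-.05)<.004)&(np.hypot(x-ap[0],y-ap[1])<.25)
    nl,l,st,_=cv2.connectedComponentsWithStats(m.astype(np.uint8)); 
    k=1+st[1:,4].argmax(); print(n,"warmer",cv2.minAreaRect((W[l==k][:,:2]*1000).astype(np.float32)))
    tp=plane(c,506/1.4286,345/1.4286,.012) if n=="top" else tp
    m=(abs(z-.012)<.005)&(np.hypot(x-tp[0],y-tp[1])<.12)
    print("trivet",tp,cv2.minEnclosingCircle((W[m][:,:2]*1000).astype(np.float32)),m.sum(),np.nanmedian(z[m]), np.median(W[m],0))
    hsv=cv2.cvtColor(c["frame"],cv2.COLOR_RGB2HSV)
    g=(z>.222)&(z<.26)&(np.hypot(x-ap[0],y-ap[1])<.25)
    p=W[g]; print("grip",p.mean(0),g.sum(),np.ptp(p,0),np.linalg.svd(p[:,:2]-p[:,:2].mean(0),full_matrices=False)[2][0], p[:,2].max())
    b=(z>.076)&(z<.095)&(np.hypot(x-ap[0],y-ap[1])<.045)
    p=W[b]; print("bar",p.mean(0),b.sum(),np.linalg.svd(p[:,:2]-p[:,:2].mean(0),full_matrices=False)[2][0],ap)
c=dict(np.load("top0.npz")); a=cv2.resize(c["frame"][170:250,205:310],None,fx=7,fy=7,interpolation=2)
cv2.imwrite("pics/crop.png",a[:,:,::-1])
o,R=tool(); print(R.as_matrix().round(4))
E
```

```text
top warmer ((580.6064453125, -18.370071411132812), (248.81568908691406, 150.32839965820312), 78.88052368164062)
trivet [ 0.48014661 -0.33876938  0.012     ] ((482.1131591796875, -340.0111389160156), 118.72785949707031) 1242 0.011567366059584517 [ 0.48230168 -0.34115419  0.01156737]
grip [0.5890371  0.03786182 0.24178853] 128 [0.08561049 0.02222274 0.03036888] [-0.98233677 -0.18712156] 0.2524680733921915
bar [ 0.56794784 -0.08779893  0.08543186] 69 [-0.56731792  0.82349887] [ 0.56738491 -0.08869657  0.05      ]
scene warmer ((581.3055419921875, -21.040512084960938), (249.09255981445312, 149.01144409179688), 78.22999572753906)
trivet [ 0.48014661 -0.33876938  0.012     ] ((480.49847412109375, -348.9056091308594), 109.8548355102539) 1712 0.011065141727536839 [ 0.48322601 -0.34392823  0.01106514]
grip [0.59225826 0.03481496 0.23863379] 171 [0.08237808 0.02137033 0.02517324] [0.98405883 0.17784322] 0.24874607686772188
bar [ 0.56774704 -0.08959759  0.0847886 ] 74 [ 0.5676973  -0.82323737] [ 0.56738491 -0.08869657  0.05      ]
[[ 3.267e-01 -2.000e-04  9.451e-01]
 [-9.451e-01  1.600e-03  3.267e-01]
 [-1.600e-03 -1.000e+00  3.000e-04]]
```

View pics/crop.png

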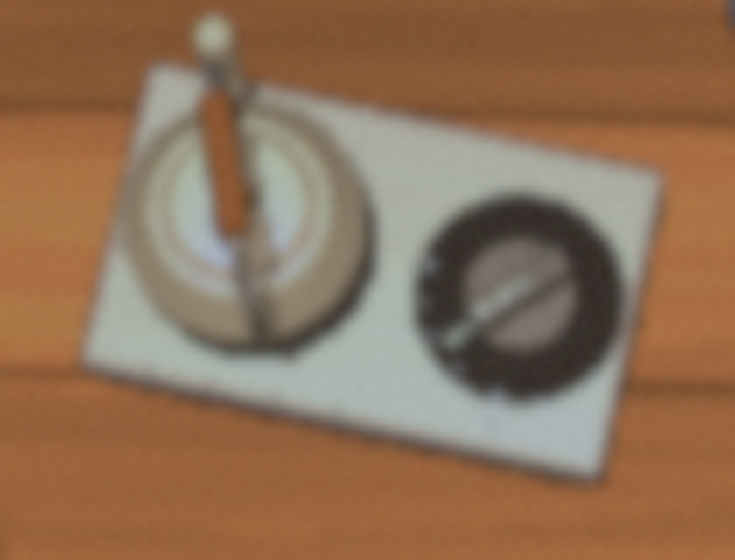

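The crop shows the dial's pointer tip at (450,340) and the long standby bar at (497,400). So the dial sits at about +0.77 rad and must turn counter-clockwise. The teapot grip is at about (0.590, 0.036), the trivet at (0.483, -0.342) and the dial at (0.567, -0.088). I'll raise the arm and approach the teapot.

```bash
python3 -m jog '[[[0,-3,0],[0,0,0],8.5],[[0,-3,0],[0,0,0],8.5],[[0,-2.5,0],[0,0,0],8.5],[[-2,0,2.8],[0,0,0],8.5],[[-2,0,2.8],[0,0,0],8.5],[[-2,0,2.8],[0,0,0],8.5],[[-2,0,2.8],[0,0,0],8.5],[[-2,0,2.8],[0,0,0],8.5],[[-2,0,2.8],[0,0,0],8.5],[[-2,0,2.8],[0,0,0],8.5],[[-2,0,2.8],[0,0,0],8.5],[[-2,0,2.8],[0,0,0],8.5]]'
cat >> h.py <<'E'
def go(x,y,z,jaw=None,jawxy=None):
    "tool-axes shift (cm) and turn to TCP x,y,z and jaw axis jawxy"
    o,R=tool(); print(o["time_s"],o["eef_pos"].round(4),"F",o["wrist_force"].round(1),"open",round(o["opening"]*8.54,2))
    print("shift cm",(R.inv().apply(np.array([x,y,z])-o["eef_pos"])*100).round(2))
    if jawxy is not None:
        X=np.r_[jawxy,0]/np.linalg.norm(jawxy); Y=np.array([0,0,-1.]); T=Ro.from_matrix(np.c_[X,Y,np.cross(X,Y)])
        print("turn",(R.inv()*T).as_rotvec().round(3))
E
python3 -c "from h import *; go(.590,.0355,.30,jawxy=(.18,-.983))"
```

```text
time_s: 1.1
eef_pos: [0.3691, -0.2828, 0.3149]
eef_rot: [0.576, -0.57, 0.417, -0.411]
wrist_force: [0.9, -0.4, 0.2]
opening: 0.996
1.1 [ 0.3691 -0.2828  0.3149] F [ 0.9 -0.4  0.2] open 8.51
shift cm [-23.25   1.81  30.98]
turn [-0.     0.139 -0.012]
```

```bash
python3 -m jog '[[[-2,0,2.7],[0,0,0],8.5],[[-2,0,2.7],[0,0,0],8.5],[[-2,0,2.7],[0,0,0],8.5],[[-2,0,2.7],[0,0,0],8.5],[[-2,0,2.7],[0,0,0],8.5],[[-2,0,2.7],[0,0,0],8.5],[[-2,0,2.7],[0,0,0],8.5],[[-2,0,2.7],[0,0,0],8.5],[[-2,0,2.7],[0,0,0],8.5],[[-2,0,2.7],[0,0,0],8.5],[[0,0,0],[0,0.07,0],8.5],[[0,0,0],[0,0.07,0],8.5]]'
python3 -c "from h import *; go(.590,.0355,.30,jawxy=(.18,-.983))"
```

```text
time_s: 2.1
eef_pos: [0.5697, 0.0165, 0.3131]
eef_rot: [0.546, -0.541, 0.458, -0.446]
wrist_force: [-0.1, -0.2, 0.2]
opening: 0.998
2.1 [0.5697 0.0165 0.3131] F [-0.1 -0.2  0.2] open 8.52
shift cm [-1.47  1.32  2.35]
turn [ 0.005  0.004 -0.017]
```

```bash
python3 -m jog '[[[-0.8,0.7,1.2],[0,0,-0.017],8.5],[[-0.7,0.6,1.2],[0,0,0],8.5],[[0,0,0],[0,0,0],8.5]]'
python3 - <<'E'
from h import *
go(.590,.0355,.217,jawxy=(.18,-.983))
from bench import imaging
c=imaging.camera("scene"); im=c["frame"][130:250,240:380]
t=imaging.camera("top"); im2=t["frame"][140:260,180:320]
cv2.imwrite("pics/near.png",cv2.resize(np.hstack([im,im2]),(800,343),interpolation=2)[:,:,::-1])
E
```

```text
time_s: 2.35
eef_pos: [0.5909, 0.0381, 0.2982]
eef_rot: [-0.542, 0.545, -0.454, 0.451]
wrist_force: [-0.5, -0.1, -0.5]
opening: 0.994
2.35 [0.5909 0.0381 0.2982] F [-0.5 -0.1 -0.5] open 8.49
shift cm [ 0.24  8.12 -0.07]
turn [ 0.007  0.002 -0.   ]
```

View pics/near.png

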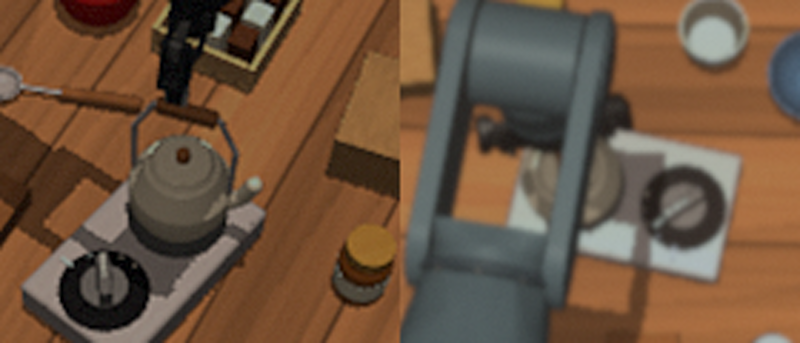

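In the scene view the open fingers are right above the wooden grip at (188,110). I'll descend and close.

```bash
python3 -m jog '[[[0.24,1.4,-0.07],[0,0,0],8.5],[[0,1.4,0],[0,0,0],8.5],[[0,1.4,0],[0,0,0],8.5],[[0,1.4,0],[0,0,0],8.5],[[0,1.4,0],[0,0,0],8.5],[[0,1.1,0],[0,0,0],8.5],[[0,0.3,0],[0,0,0],8.5]]'
python3 -c "from h import *; go(.590,.0355,.217,jawxy=(.18,-.983))"
python3 -m jog '[[[0,0,0],[0,0,0],5],[[0,0,0],[0,0,0],3],[[0,0,0],[0,0,0],1],[[0,0,0],[0,0,0],1],[[0,0,0],[0,0,0],0.5],[[0,0,0],[0,0,0],0.5],[[0,0,0],[0,0,0],0],[[0,0,0],[0,0,0],0],[[0,0,0],[0,0,0],0],[[0,0,0],[0,0,0],0]]'
python3 -c "from h import *; go(.590,.0355,.217,jawxy=(.18,-.983))"
```

```text
time_s: 3.03
eef_pos: [0.5884, 0.0289, 0.2168]
eef_rot: [-0.541, 0.544, -0.453, 0.454]
wrist_force: [-0.9, -0.3, 0.5]
opening: 0.991
3.0333 [0.5884 0.0289 0.2168] F [-0.9 -0.3  0.5] open 8.47
shift cm [-0.62 -0.03  0.28]
turn [ 0.002 -0.002  0.004]
time_s: 3.87
eef_pos: [0.5883, 0.0282, 0.2189]
eef_rot: [-0.541, 0.544, -0.453, 0.454]
wrist_force: [-0.5, 0.8, -1.1]
opening: 0.166
3.8667 [0.5883 0.0282 0.2189] F [-0.5  0.8 -1.1] open 1.42
shift cm [-0.68  0.18  0.3 ]
turn [ 0.001 -0.002  0.004]
```

```bash
python3 -m jog '[[[0,-0.3,0],[0,0,0],0],[[0,-0.6,0],[0,0,0],0],[[0,-0.8,0],[0,0,0],0],[[0,-0.8,0],[0,0,0],0],[[0,-0.8,0],[0,0,0],0],[[0,-0.8,0],[0,0,0],0],[[0,-0.8,0],[0,0,0],0],[[0,-0.8,0],[0,0,0],0],[[0,-0.6,0],[0,0,0],0],[[0,-0.4,0],[0,0,0],0],[[0,0,0],[0,0,0],0]]'
python3 - <<'E'
from h import *
go(.483,-.342,.285,jawxy=(.18,-.983))
from bench import imaging
c=imaging.camera("scene"); im=c["frame"][100:280,220:400]
cv2.imwrite("pics/lift.png",cv2.resize(im,(600,600),interpolation=2)[:,:,::-1])
E
```

```text
time_s: 4.78
eef_pos: [0.5874, 0.0283, 0.2916]
eef_rot: [-0.541, 0.545, -0.453, 0.453]
wrist_force: [1.0, -0.5, -5.4]
opening: 0.16
4.7833 [0.5874 0.0283 0.2916] F [ 1.  -0.5 -5.4] open 1.36
shift cm [ 34.59   0.87 -16.85]
turn [ 0.005 -0.002  0.004]
```

View pics/lift.png

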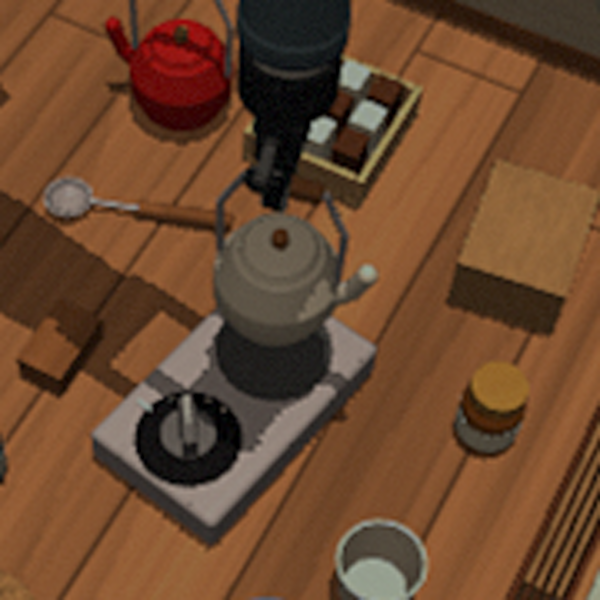

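The teapot is lifted and hanging upright, clear of the warmer. Now I carry it to the trivet.

```bash
python3 -m jog '[[[0.5,0,-0.25],[0,0,0],0],[[0.9,0,-0.45],[0,0,0],0],[[1.3,0,-0.65],[0,0,0],0],[[1.6,0,-0.8],[0,0,0],0],[[1.6,0,-0.8],[0,0,0],0],[[1.6,0,-0.8],[0,0,0],0],[[1.6,0,-0.8],[0,0,0],0],[[1.6,0,-0.8],[0,0,0],0],[[1.6,0,-0.8],[0,0,0],0],[[1.6,0,-0.8],[0,0,0],0],[[1.6,0,-0.8],[0,0,0],0],[[1.6,0,-0.8],[0,0,0],0]]'
python3 -m jog '[[[1.6,0,-0.8],[0,0,0],0],[[1.6,0,-0.8],[0,0,0],0],[[1.6,0,-0.8],[0,0,0],0],[[1.6,0,-0.8],[0,0,0],0],[[1.6,0,-0.8],[0,0,0],0],[[1.6,0,-0.8],[0,0,0],0],[[1.6,0,-0.8],[0,0,0],0],[[1.6,0,-0.8],[0,0,0],0],[[1.6,0,-0.8],[0,0,0],0],[[1.3,0,-0.6],[0,0,0],0],[[0.8,0,-0.4],[0,0,0],0],[[0.4,0,-0.2],[0,0,0],0]]'
python3 -c "from h import *; go(.483,-.342,.24,jawxy=(.18,-.983))"
```

```text
time_s: 5.83
eef_pos: [0.5245, -0.1663, 0.2846]
eef_rot: [-0.539, 0.548, -0.457, 0.448]
wrist_force: [0.6, 0.2, -6.5]
opening: 0.163
time_s: 6.83
eef_pos: [0.4565, -0.3657, 0.278]
eef_rot: [-0.535, 0.547, -0.464, 0.446]
wrist_force: [-0.7, 0.3, -5.4]
opening: 0.162
6.8333 [ 0.4565 -0.3657  0.278 ] F [-0.7  0.3 -5.4] open 1.38
shift cm [-1.84  3.73  3.13]
turn [ 0.029 -0.008 -0.008]
```

```bash
python3 -m jog '[[[-0.6,0.6,1.0],[0.015,-0.008,-0.008],0],[[-0.6,0.8,1.0],[0.014,0,0],0],[[-0.5,1,0.8],[0,0,0],0],[[-0.1,1,0.2],[0,0,0],0],[[0,1,0],[0,0,0],0],[[0,1,0],[0,0,0],0],[[0,1,0],[0,0,0],0],[[0,1,0],[0,0,0],0],[[0,0.7,0],[0,0,0],0],[[0,0.3,0],[0,0,0],0],[[0,0,0],[0,0,0],0]]'
python3 - <<'E'
from h import *
go(.483,-.342,.1745,jawxy=(.18,-.983))
from bench import imaging
c=imaging.camera("scene"); t=imaging.camera("top")
np.savez("s1.npz",**c);np.savez("t1.npz",**t)
im=c["frame"][180:340,110:320]; im2=t["frame"][160:320,270:480]
cv2.imwrite("pics/over.png",cv2.resize(np.hstack([im,im2]),(800,305),interpolation=2)[:,:,::-1])
E
```

```text
time_s: 7.75
eef_pos: [0.4824, -0.3392, 0.1825]
eef_rot: [0.544, -0.543, 0.455, -0.45]
wrist_force: [-0.5, 0.3, -6.2]
opening: 0.162
7.75 [ 0.4824 -0.3392  0.1825] F [-0.5  0.3 -6.2] open 1.39
shift cm [0.29 0.8  0.01]
turn [ 0.003  0.001 -0.006]
```

View pics/over.png

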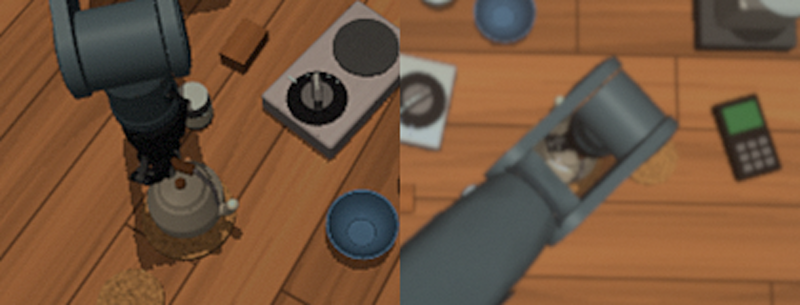

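The teapot hangs just above the trivet, with its body at about (185,205) and the trivet's rim visible all round, so it's centred. I'll lower it gently.

```bash
python3 -m jog '[[[0.15,0.25,0],[0,0,0],0],[[0.1,0.25,0],[0,0,0],0],[[0,0.2,0],[0,0,0],0],[[0,0.1,0],[0,0,0],0]]'; python3 -c "from h import *; go(.483,-.342,.1745)"
```

```text
time_s: 8.18
eef_pos: [0.4845, -0.3442, 0.1779]
eef_rot: [0.543, -0.543, 0.452, -0.453]
wrist_force: [0.3, -1.2, -6.0]
opening: 0.167
8.1833 [ 0.4845 -0.3442  0.1779] F [ 0.3 -1.2 -6. ] open 1.42
shift cm [-0.24  0.34 -0.1 ]
```

```bash
python3 -m jog '[[[0,0.25,0],[0,0,0],0],[[0,0.2,0],[0,0,0],0],[[0,0.1,0],[0,0,0],0]]'; python3 -m jog '[[[0,0.15,0],[0,0,0],0],[[0,0.1,0],[0,0,0],0],[[0,0,0],[0,0,0],0]]'
```

```text
time_s: 8.43
eef_pos: [0.4854, -0.3451, 0.1751]
eef_rot: [-0.543, 0.543, -0.451, 0.454]
wrist_force: [-1.9, 2.0, 2.1]
opening: 0.164
time_s: 8.68
eef_pos: [0.4858, -0.3453, 0.1752]
eef_rot: [-0.543, 0.544, -0.45, 0.455]
wrist_force: [1.0, -1.2, -5.4]
opening: 0.164
```

```bash
python3 -m jog '[[[0,0.2,0],[0,0,0],0]]'; python3 -m jog '[[[0,0.2,0],[0,0,0],0]]';python3 -m jog '[[[0,0.2,0],[0,0,0],0]]'
```

```text
time_s: 8.77
eef_pos: [0.4866, -0.3457, 0.1747]
eef_rot: [-0.543, 0.544, -0.45, 0.455]
wrist_force: [-3.5, 4.3, 17.3]
opening: 0.165
time_s: 8.85
eef_pos: [0.4875, -0.3464, 0.1749]
eef_rot: [-0.543, 0.544, -0.449, 0.456]
wrist_force: [-3.5, 5.2, 13.8]
opening: 0.167
time_s: 8.93
eef_pos: [0.4881, -0.3467, 0.1751]
eef_rot: [-0.543, 0.544, -0.448, 0.457]
wrist_force: [-4.9, 4.9, 11.2]
opening: 0.166
```

It's in contact: the wrist force has flipped sign. Releasing now.

```bash
python3 -m jog '[[[0,0,0],[0,0,0],0],[[0,0,0],[0,0,0],1.8],[[0,0,0],[0,0,0],2.4],[[0,0,0],[0,0,0],4],[[0,0,0],[0,0,0],6],[[0,0,0],[0,0,0],8.5],[[0,0,0],[0,0,0],8.5],[[0,0,0],[0,0,0],8.5],[[0,0,0],[0,0,0],8.5],[[0,0,0],[0,0,0],8.5]]'
python3 -c "from h import *; go(.487,-.3455,.29,jawxy=(.18,-.983))"
```

```text
time_s: 9.77
eef_pos: [0.49, -0.349, 0.1764]
eef_rot: [-0.543, 0.544, -0.445, 0.46]
wrist_force: [0.3, -0.2, -0.2]
opening: 0.997
9.7667 [ 0.49   -0.349   0.1764] F [ 0.3 -0.2 -0.2] open 8.52
shift cm [ -0.21 -11.37  -0.1 ]
turn [-0.012  0.001  0.017]
```

```bash
python3 -m jog '[[[0,-0.8,0],[0,0,0],8.5],[[0,-1.5,0],[0,0,0],8.5],[[0,-2,0],[0,0,0],8.5],[[0,-2,0],[0,0,0],8.5],[[0,-2,0],[0,0,0],8.5],[[0,-2,0],[0,0,0],8.5],[[0,-2,0],[-0.012,0,0.017],8.5],[[0,0,0],[0,0,0],8.5]]'
python3 - <<'E'
from h import *
go(.567,-.0885,.2,jawxy=(-.823,-.567))
o,_=tool(); print(o["q"].round(2))
E
```

```text
time_s: 10.43
eef_pos: [0.4871, -0.3461, 0.3068]
eef_rot: [0.544, -0.543, 0.454, -0.451]
wrist_force: [0.5, -0.3, 1.3]
opening: 0.994
10.4333 [ 0.4871 -0.3461  0.3068] F [ 0.5 -0.3  1.3] open 8.49
shift cm [-23.85  10.74  12.55]
turn [ 0.004  1.15  -0.002]
[-0.82  0.18  1.45  0.    1.51  0.57]
```

```bash
python3 -m jog '[[[-2.5,0,1.3],[0,0,0],8.5],[[-2.5,0,1.3],[0,0,0],8.5],[[-2.5,0,1.3],[0,0,0],8.5],[[-2.5,0,1.3],[0,0,0],8.5],[[-2.5,0,1.3],[0,0,0],8.5],[[-2.5,0,1.3],[0,0,0],8.5],[[-2.5,0,1.3],[0,0,0],8.5],[[-2.5,0,1.3],[0,0,0],8.5],[[-2.5,0,1.3],[0,0,0],8.5],[[-1.3,0,0.7],[0,0,0],8.5]]'
python3 -m jog '[[[0,0,0],[0,0.12,0],8.5],[[0,0,0],[0,0.12,0],8.5],[[0,0,0],[0,0.12,0],8.5],[[0,0,0],[0,0.12,0],8.5],[[0,0,0],[0,0.12,0],8.5],[[0,0,0],[0,0.12,0],8.5],[[0,0,0],[0,0.12,0],8.5],[[0,0,0],[0,0.12,0],8.5],[[0,0,0],[0,0.12,0],8.5],[[0,0,0],[0,0.07,0],8.5]]'
python3 - <<'E'
from h import *
from bench import imaging
go(.567,-.0885,.15,jawxy=(-.823,-.567))
c=imaging.camera("scene"); W=cloud(c); np.savez("s2.npz",**c)
x,y,z=[W[...,i] for i in range(3)]
m=(np.hypot(x-.486,y+.344)<.1)
for lo,hi in((.10,.13),(.06,.08),(.183,.21)):
    p=W[m&(z>lo)&(z<hi)]; print(lo,len(p),p.mean(0).round(4),p.min(0).round(3),p.max(0).round(3))
im=c["frame"][150:350,120:380]
cv2.imwrite("pics/placed.png",cv2.resize(im,(780,600),interpolation=2)[:,:,::-1])
E
```

```text
time_s: 11.27
eef_pos: [0.5678, -0.0832, 0.3068]
eef_rot: [-0.541, 0.541, -0.454, 0.456]
wrist_force: [0.7, -0.7, -0.3]
opening: 0.996
time_s: 12.1
eef_pos: [0.5666, -0.0754, 0.3027]
eef_rot: [0.193, -0.193, 0.681, -0.68]
wrist_force: [-0.3, 0.8, 1.1]
opening: 0.995
12.1 [ 0.5666 -0.0754  0.3027] F [-0.3  0.8  1.1] open 8.49
shift cm [ 0.65 15.27  1.15]
turn [ 0.001 -0.05   0.   ]
0.1 504 [ 0.5001 -0.3506  0.1077] [ 0.44  -0.388  0.1  ] [ 0.578 -0.32   0.13 ]
0.06 259 [ 0.5164 -0.3652  0.0725] [ 0.44  -0.402  0.06 ] [ 0.567 -0.29   0.08 ]
0.183 183 [ 0.4955 -0.347   0.1965] [ 0.455 -0.359  0.184] [ 0.532 -0.333  0.203]
```

View pics/placed.png

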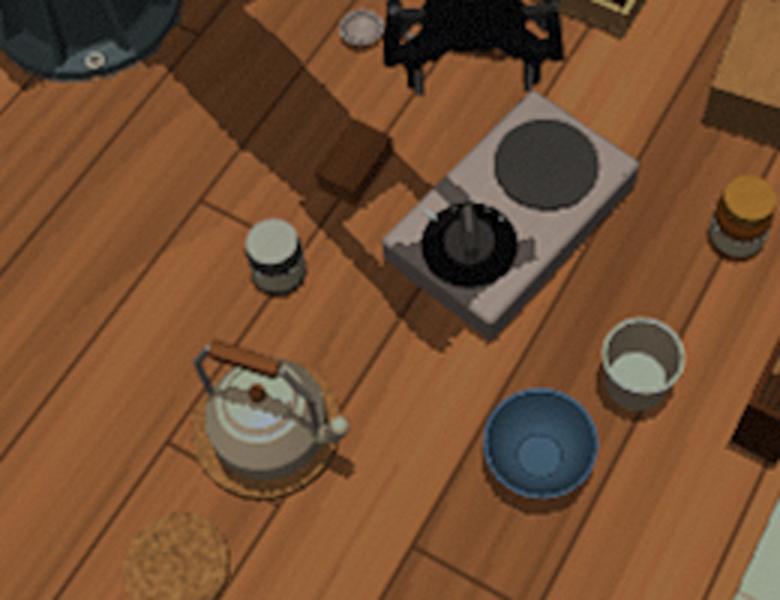

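The teapot stands on the trivet with the rim visible all round, about 10 mm off centre. The dial at (468,240) is still unturned. I'll descend onto it.

```bash
python3 -m jog '[[[0.65,2,1.15],[0,-0.05,0],5],[[0,2.5,0],[0,0,0],5],[[0,2.5,0],[0,0,0],5],[[0,2.5,0],[0,0,0],5],[[0,2.5,0],[0,0,0],5],[[0,2,0],[0,0,0],5],[[0,1,0],[0,0,0],5],[[0,0,0],[0,0,0],5]]'
python3 - <<'E'
from h import *
go(.567,-.0885,.065,jawxy=(-.823,-.567))
E
```

```text
time_s: 12.82
eef_pos: [0.5677, -0.0892, 0.1478]
eef_rot: [-0.217, 0.214, -0.673, 0.675]
wrist_force: [-0.6, -0.3, 0.5]
opening: 0.584
12.8167 [ 0.5677 -0.0892  0.1478] F [-0.6 -0.3  0.5] open 4.99
shift cm [ 0.04  8.28 -0.13]
turn [-0.004  0.016 -0.003]
```

```bash
python3 -m jog '[[[0,1.5,-0.13],[0,0.016,0],5],[[0,1.5,0],[0,0,0],5],[[0,1.5,0],[0,0,0],5],[[0,1.5,0],[0,0,0],5],[[0,1.2,0],[0,0,0],5],[[0,0.7,0],[0,0,0],5],[[0,0.3,0],[0,0,0],5],[[0,0,0],[0,0,0],5]]'
python3 - <<'E'
from h import *
go(.567,-.0885,.065,jawxy=(-.823,-.567))
E
```

```text
time_s: 13.48
eef_pos: [0.5732, -0.0901, 0.0706]
eef_rot: [-0.217, 0.207, -0.671, 0.678]
wrist_force: [-0.8, -0.6, 1.3]
opening: 0.59
13.4833 [ 0.5732 -0.0901  0.0706] F [-0.8 -0.6  1.3] open 5.04
shift cm [ 0.42  0.55 -0.5 ]
turn [-0.014  0.006 -0.01 ]
```

```bash
python3 -m jog '[[[0.42,0.4,-0.5],[-0.014,0.006,-0.01],5],[[0,0.1,0],[0,0,0],5],[[0,0,0],[0,0,0],3.5]]'
python3 -c "from h import *; go(.567,-.0885,.065,jawxy=(-.823,-.567))"
python3 -m jog '[[[0,0,0],[0,0,0],2.5],[[0,0,0],[0,0,0],1.8],[[0,0,0],[0,0,0],1],[[0,0,0],[0,0,0],0.5],[[0,0,0],[0,0,0],0],[[0,0,0],[0,0,0],0]]'
python3 -c "from h import *; go(.567,-.0885,.065,jawxy=(-.823,-.567))"
```

```text
time_s: 13.73
eef_pos: [0.5678, -0.0888, 0.0672]
eef_rot: [-0.21, 0.209, -0.675, 0.676]
wrist_force: [-0.0, -0.5, -0.8]
opening: 0.457
13.7333 [ 0.5678 -0.0888  0.0672] F [-0.  -0.5 -0.8] open 3.91
shift cm [ 0.05  0.22 -0.07]
turn [-0.001 -0.    -0.001]
time_s: 14.23
eef_pos: [0.5694, -0.0883, 0.0685]
eef_rot: [-0.212, 0.208, -0.675, 0.676]
wrist_force: [0.8, 0.6, -1.7]
opening: 0.148
14.2333 [ 0.5694 -0.0883  0.0685] F [ 0.8  0.6 -1.7] open 1.26
shift cm [ 0.21  0.35 -0.12]
turn [-0.003 -0.    -0.004]
```

```bash
python3 -m jog '[[[0,0,0],[0,-0.08,0],0],[[0,0,0],[0,-0.08,0],0],[[0,0,0],[0,-0.08,0],0],[[0,0,0],[0,-0.08,0],0]]'
python3 -c "from h import *; go(.567,-.0885,.068,jawxy=(-.196,-.981))"
```

```text
time_s: 14.57
eef_pos: [0.57, -0.0878, 0.0685]
eef_rot: [-0.321, 0.316, -0.63, 0.632]
wrist_force: [2.3, 2.2, -2.6]
opening: 0.145
14.5667 [ 0.57   -0.0878  0.0685] F [ 2.3  2.2 -2.6] open 1.24
shift cm [ 0.24  0.04 -0.2 ]
turn [-0.006 -0.44  -0.003]
```

```bash
python3 -m jog '[[[0.1,0,-0.1],[0,-0.08,0],0],[[0,0,0],[0,-0.08,0],0],[[0.1,0,-0.1],[0,-0.08,0],0],[[0,0,0],[0,-0.08,0],0],[[0,0,0],[0,-0.08,0],0],[[0,0,0],[0,-0.04,0],0],[[0,0,0],[0,0,0],0]]'
python3 -c "from h import *; go(.567,-.0885,.068,jawxy=(-.196,-.981))"
```

```text
time_s: 15.15
eef_pos: [0.5705, -0.0868, 0.0685]
eef_rot: [-0.46, 0.451, -0.538, 0.543]
wrist_force: [0.7, 0.4, -2.1]
opening: 0.15
15.15 [ 0.5705 -0.0868  0.0685] F [ 0.7  0.4 -2.1] open 1.29
shift cm [ 0.23  0.05 -0.32]
turn [-0.014  0.027 -0.005]
```

```bash
python3 -m jog '[[[0,0,0],[0,0.027,0],0],[[0,0,0],[0,0,0],2],[[0,0,0],[0,0,0],3.5],[[0,0,0],[0,0,0],5],[[0,0,0],[0,0,0],5],[[0,-1,0],[0,0,0],5],[[0,-2,0],[0,0,0],5],[[0,-2.5,0],[0,0,0],5],[[0,-2.5,0],[0,0,0],5],[[0,-2.5,0],[0,0,0],5],[[0,-2.5,0],[0,0,0],5],[[0,-2.5,0],[0,0,0],5]]'
python3 -c "from h import *; go(.567,-.0885,.068,jawxy=(-.196,-.981))"
python3 -m jog '[[[-3,-0.5,0],[0,0,0],5],[[-3,-0.5,0],[0,0,0],5],[[-3,0,0],[0,0,0],5],[[-3,0,0],[0,0,0],5],[[-3,0,0],[0,0,0],5],[[-2,0,0],[0,0,0],5],[[0,0,0],[0,0,0],5]]'
python3 - <<'E'
from h import *
from bench import imaging
c=imaging.camera("scene"); W=cloud(c); t=imaging.camera("top")
x,y,z=[W[...,i] for i in range(3)]
for n,q in(("s",c),("t",t)):
    W=cloud(q);x,y,z=[W[...,i] for i in range(3)]
    p=W[(z>.076)&(z<.095)&(np.hypot(x-.567,y+.088)<.045)]
    if len(p)>9:
        d=np.linalg.svd(p[:,:2]-p[:,:2].mean(0),full_matrices=False)[2][0]; print(n,len(p),d,np.degrees(np.arctan2(d[1],d[0]))%180)
    p=W[(np.hypot(x-.486,y+.344)<.1)&(z>.183)&(z<.21)]
    if len(p): print("grip",p.min(0),p.max(0),len(p))
im=cv2.resize(c["frame"][195:265,235:315],(685,600),interpolation=2)
cv2.imwrite("pics/dial.png",cv2.resize(np.hstack([c["frame"][195:265,235:315],t["frame"][175:245,235:315]]),(800,350),interpolation=2)[:,:,::-1])
E
```

```text
time_s: 16.15
eef_pos: [0.5639, -0.0863, 0.2276]
eef_rot: [0.449, -0.445, 0.549, -0.547]
wrist_force: [0.3, 0.1, 0.4]
opening: 0.589
16.15 [ 0.5639 -0.0863  0.2276] F [0.3 0.1 0.4] open 5.03
shift cm [ 0.26 15.96  0.33]
turn [-0.001 -0.005 -0.007]
time_s: 16.73
eef_pos: [0.6044, 0.0833, 0.2576]
eef_rot: [-0.453, 0.438, -0.544, 0.555]
wrist_force: [-0.2, -0.7, 0.1]
opening: 0.585
s 78 [ 0.97795312 -0.20882456] 167.9465226120498
grip [ 0.45414405 -0.35796859  0.18370326] [ 0.53342198 -0.33414276  0.20349783] 184
t 67 [-0.98369044  0.17986975] 169.63782698344673
grip [ 0.45472174 -0.35619234  0.18310399] [ 0.53230936 -0.33215402  0.20787956] 128
```

View pics/dial.png

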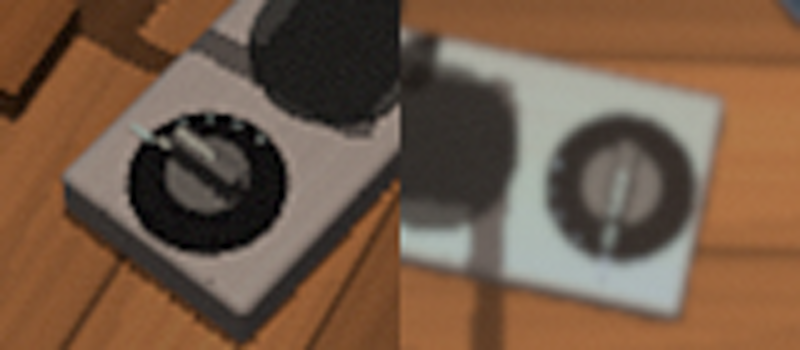

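In both views the pointer lines up with the long standby mark. The bar measures 167.9° and 169.6°, against 168.6° for the mark. Handing in.

```bash
python3 -c "
from bench import ctrl; print(ctrl.get_obs()['dq'].round(3)); print(ctrl.hand_in())"
```

```text
[-0.037  0.     0.015 -0.012 -0.004 -0.007]
the job is handed in; nothing more can be done
None
```

I moved the teapot from the warmer to the large cork trivet and turned the dial back by about 0.77 rad to the standby mark. The job is handed in at about 17 s of the 56 s allowed; it gave no verdict.

- **Teapot:** it stands upright in the picture. Its grip measures about 10–12 mm from the trivet's centre, against a limit of 30 mm. I judged uprightness by eye and did not measure the lean angle.
- **Set-down:** the highest wrist force I read while lowering it onto the trivet was about 17 N. The force on the trivet itself isn't reported.
- **Dial:** the two cameras put the bar at 167.9° and 169.6°, against 168.6° for the mark. That is within about 0.02 rad of standby, against a limit of 0.14 rad.
- **Other objects:** nothing else on the counter looked moved in the last pictures, but I did not measure positions. The gripper was clear of everything, though the arm was still settling slightly (under 0.04 rad/s).

No check failed. The arm drifted a few millimetres sideways on descents. I corrected this over the dial but not at the teapot, so it was gripped and set down a few millimetres off centre.

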